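Rock a corroded locking knob loose

ROBOT

A 6-joint arm with a two-finger parallel gripper is mounted at the origin on the work surface. World frame = base frame: x ahead of the robot, y to its left, z up, the work surface at z = 0. Lengths are in m, angles in rad, forces in N, time in s.
With the tool pointing down it reaches from about 0.425 to 0.95 m from the base axis. Payload 14.7 kg.
Tool frame: the origin (TCP) lies at the very end of the fingers, on their centre line; the grasp point (between the pads) lies 19 mm behind it; z points along the fingers, y is the line along which they close (so a half turn about z gives the same grasp; the last joint's range is limited). The gripper opens to 85 mm and grips with 20 to 120 N. Pads are 22 mm wide; open, the fingers measure 114 mm over their backs; the gripper's body (76 mm by 85 mm) begins 54 mm behind the grasp point. The pads swing forward as they close: fully open they stand 13 mm farther back than shut.
Start: joints at [-1.268, 0.48, 1.596, -0, 1.065, -0.047], TCP at [0.223, -0.611, 0.231] pointing down, gripper open.
Joint ranges: [-2.75, 2.75], [-0.82, 2.05], [0.23, 2.67], [-1.56, 4.7], [0.09, 2.69], [-2.92, 2.92]. Speed limits (rad/s): [1.89, 1.89, 2.39, 3.01, 3.01, 3.01].

INTERFACE

Orientations are given as a unit quaternion [w, x, y, z].
In Python, from plant import bot, viewer gives the robot as it stands (bot), with the cameras (viewer).
- The arm moves only by the shell command python3 nudge.py [OPENING] [FORCE], which reads ROWS from standard input. ROWS is one flat JSON list of numbers that holds 1 to 5 rows one after another, with no inner brackets; each row has 6 numbers: dx, dy, dz in shares of 0.6 m (1.0 is 0.6 m), then a rotation vector rx, ry, rz in shares of pi rad (1.0 is pi rad); each row is the pose to reach, as a shift and turn from the pose commanded when the command began, along the tool's axes at that moment; what a row does not reach only later rows make up. A row lasts 1/10 s, in which the tool goes at most 0.05 m and 0.15 rad, less where a joint would pass 70% of its speed; a pose out of reach is approached as far as the arm can. OPENING is the finger opening in m, set as the command begins (- or left out keeps the last). The fingers move at their own pace and stop on an object; FORCE is the grip in N (left out, the last holds). Time passes only in rows, so rows that do not move let the fingers close. It prints the time, the measured TCP pose, the force, the opening and the grip force at its end. A shift or turn number past 1, either way, is cut back to 1. Input that does not fit is refused with a message, and nothing moves.
- bot.sense(): the state, without advancing time (a new reading comes with each control period).
- viewer.capture(name): name is "side" or "top"; returns a dict with "img" (400x640x3 uint8, red, green, blue), "mtx" (3x3 intrinsics, pixels), "rvec" (rotation vector, rad) and "tvec" (3), from world to camera coordinates, as OpenCV has them. Camera axes: x right, y down, z forward; pixel columns grow to the right and rows downward; lengths in m; the calibration is good to about 2 mm. A picture is of the moment at which its call begins. There is no depth.
- bot.close_job(): hands the job in; it is judged then, once.
The state is a dict: "time_s": time; "joints": joint angles; "joint_vel": joint speeds; "joint_efforts": joint torques, N m; "tool_pos": TCP position; "tcp_rot": TCP orientation; "force": force on the tool from outside, world axes, zero at the start; "torque": the same for the moment, N m; "finger_gap": finger opening in m; "grip_force": force on a finger pad.
Only numpy, scipy, OpenCV 4.12 (cv2) and the standard library are available. Lean on these libraries where they do the work, as an engineer would, in place of code of your own. Each camera call takes 0.05 s, during which the arm holds its last target. There are 200 camera calls.

TASK

The rust-brown knob on one of the two blue indexing fixtures has seized. Grip it and rock it back and forth in small arcs, each time to where it stops, until it breaks free; then turn it counter-clockwise (seen from above) so that its white pointer rests in the green sector of the dial, and let go. Do not turn the black knob of the other fixture and do not disturb the glass jar.

Things in the scene. Friction and masses are not known exactly. Their poses are not given: they have to be found in the camera images.
- rusty_knob_grip (a point): Grip point of the seized knob, on its axis, 88 mm above the bench; axes turn with the knob, z up. Knob: rust-brown upright bar 60 long (x), 14 thick (y), 36 mm high, on a hub 42 mm across, 10 high. Bar top 17 mm above this point, dial face 27 mm below. Pinch across y from above. White stripe and low white pointer (reach 42 mm) on the +x half. Blue base 120 x 120 mm, bolted down.
- rusty_knob (a joint): Knob angle, rad, + counter-clockwise from above; starts within 0.1 of 0. While seized it turns freely (under 0.3 N m) to stops at +0.25 and -0.25; past them it springs back (4 N m per rad). Fully to the + stop, then fully to the - stop, twice over, frees it; 0.08 past a stop is fine. Free, it turns to +1.35 and stays where left. Green sector: 0.64 to 1.10, middle 0.873.
- clean_knob (a joint): Angle in rad, + counter-clockwise, 0 at the start, of the knob on the other fixture: same shape and size, same blue base (55 mm high) and aluminium dial (100 mm across, face 61 mm above the bench), but this knob is black and turns easily. To be left alone.
- jar: Loose closed glass jar with an aluminium lid, 68 mm across and 85 mm high, standing on the bench on the far side of the fixtures; origin at the centre of its underside, z up. To be left alone.

How it is judged:
At the end, for the whole second after the job is handed in: The rust-brown knob has broken free and rests at 0.64 to 1.10 rad, its white pointer in the green sector, released and still; the black knob is within 0.17 rad (10 degrees) of its start and the jar within 20 mm of its place (value of joint rusty_knob between 0.64 and 1.1 rad and velocity of joint rusty_knob between -0.05 and 0.05 rad/s and distance of jar from where it was at the start of the episode below 0.02 m and value of joint clean_knob between -0.17 and 0.17 rad); the robot touches nothing.
It fails at once if the other fixture's black knob is turned by more than 10 degrees (value of joint clean_knob above 0.17 rad or value of joint clean_knob below -0.17 rad).
It fails at once if the glass jar is moved by more than 20 mm or tipped (distance of jar from where it was at the start of the episode above 0.02 m or angle between jar's own z axis and vertical above 0.35 rad).
It also fails if it takes over 48 s, if anything falls off the work surface, if the arm or the gripper's body presses on something with over 40 N, if the wrist force passes 120 N, or if a joint passes its speed limit or range.

## Working session

There is one attempt and no reset: what is moved stays moved. The work goes in short steps, Python scripts to look and compute and a shell command to move; the robot and the scene stay as the last step left them, time stands still between calls to the robot, and variables do not carry over. Pictures are saved under pics/ and viewed, at most 10 in all, crops included, and the job is handed in when it is done.

```bash
mkdir -p pics; python3 - <<'E'
from plant import bot, viewer
import cv2,pickle
for n in("side","top"):
    c=viewer.capture(n); cv2.imwrite(f"pics/{n}0.png",c["img"][:,:,::-1]); pickle.dump(c,open(n+".pkl","wb"))
    print(n,c["mtx"].tolist(),c["rvec"],c["tvec"])
s=bot.sense();print(s["time_s"],s["tool_pos"],s["tcp_rot"],s["finger_gap"])
E
```

```text
side [[476.02499644198735, 0.0, 313.14945858006047], [0.0, 476.02499644198735, 197.24996433512726], [0.0, 0.0, 1.0]] [ 0.09000813 -2.78544924  1.39310563] [0.63365507 0.09031281 0.85254557]
top [[395.10722024663863, 0.0, 320.3387856333043], [0.0, 395.10722024663863, 198.0649624858984], [0.0, 0.0, 1.0]] [ 2.14038922 -2.09850579  0.14312931] [0.00481536 0.63806288 0.83256778]
0.1 [ 0.22268254 -0.61025749  0.23073754] [-5.54085554e-04  9.84744838e-01  1.74003719e-01 -5.41853170e-05] 0.08531018553190482
```

View pics/top0.png

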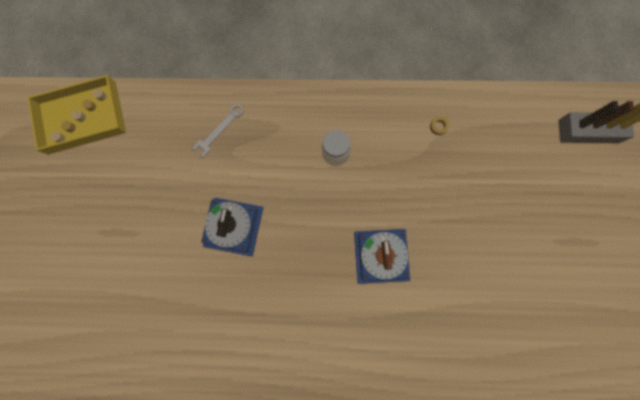

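View pics/side0.png

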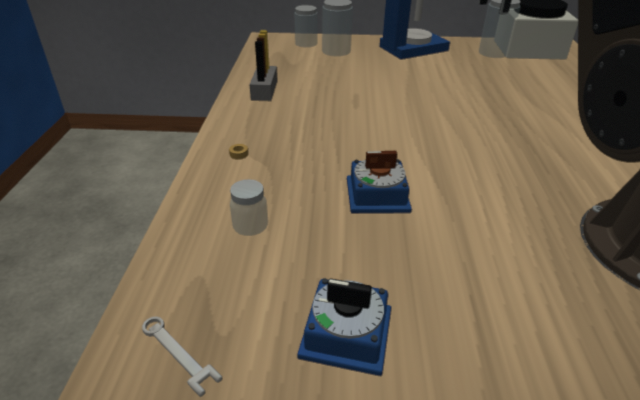

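The top view shows the rusty knob near (386,256), the black knob near (227,225) and the jar at (336,147). The side view shows the rusty knob at (381,160). I'll enlarge both views around the rusty knob.

```bash
cat > h.py <<'E'
import numpy as np,cv2,pickle
def ray(c,u,v,z):
    R=cv2.Rodrigues(np.array(c["rvec"],float))[0];t=np.array(c["tvec"],float).ravel()
    o=-R.T@t;d=R.T@np.linalg.inv(c["mtx"])@[u,v,1]
    return o+d*(z-o[2])/d[2]
def crop(c,u,v,w=80,k=7):
    i=np.ascontiguousarray(c["img"][v-w*3//8:v+w*3//8,u-w//2:u+w//2,::-1])
    return cv2.resize(i,None,fx=k,fy=k,interpolation=cv2.INTER_CUBIC)
E
python3 - <<'E'
from h import *
t=pickle.load(open("top.pkl","rb"));s=pickle.load(open("side.pkl","rb"))
cv2.imwrite("pics/c1.png",np.vstack([crop(t,382,256,80,6)[:300],crop(s,380,170,80,6)[:300]]))
for u,v,z in((385,256,.061),(227,225,.061),(336,147,.085)):print(ray(t,u,v,z))
E
```

```text
[ 0.51215573 -0.12532502  0.061     ]
[0.5725686  0.22255454 0.061     ]
[ 0.74743322 -0.01568325  0.085     ]
```

View pics/c1.png

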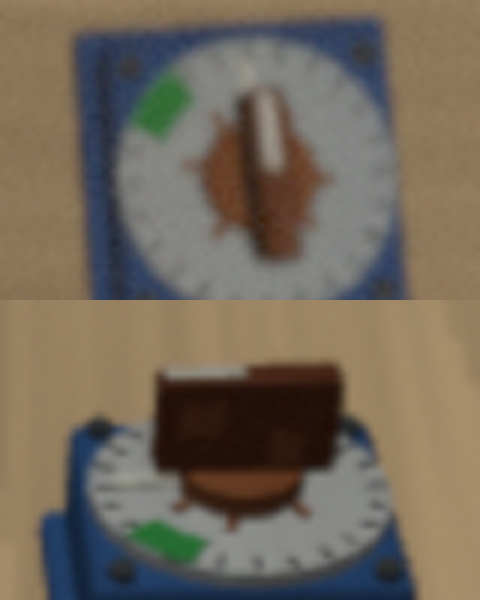

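In the enlarged crop, the dial centre is at about (385.0,254.7). The rusty bar's top face runs from (386.3,240.8) to (389.3,268.8) in the top view, and in the side view its centre is at (381.7,151.8). The white end points to +x of the world.

```bash
python3 - <<'E'
from h import *
from scipy.spatial.transform import Rotation as Ro
from plant import bot, viewer
t=pickle.load(open("top.pkl","rb"));s=pickle.load(open("side.pkl","rb"))
print("dial",ray(t,385.0,254.7,.061))
a,b=ray(t,386.3,240.8,.105),ray(t,389.3,268.8,.105);print(a,b,(a+b)/2,np.linalg.norm(a-b),np.arctan2(*(a-b)[1::-1]))
print("side",ray(s,381.7,151.8,.105))
a,b=ray(s,340+161/6,140+70.5/6,.105),ray(s,340+338/6,140+72/6,.105);print(np.arctan2(*(a-b)[1::-1]),np.linalg.norm(a-b))
# pointer tip & green centre
c=ray(t,385,254.7,.061)
for n,u,v in(("ptr",342+247/6,226+70/6),("green",342+162/6,226+104/6)):
  p=ray(t,u,v,.063)-c;print(n,np.arctan2(p[1],p[0]))
q=bot.sense();r=Ro.from_quat(q["tcp_rot"],scalar_first=True);print(r.as_matrix().round(3))
E
```

```text
dial [ 0.51493611 -0.12533839  0.061     ]
[ 0.54216995 -0.12240343  0.105     ] [ 0.48544264 -0.12818401  0.105     ] [ 0.51380629 -0.12529372  0.105     ] 0.05702107430615321 0.10155052816655036
side [ 0.51134952 -0.12175295  0.105     ]
0.051452173628227536 0.05643440909613268
ptr 0.11044260644890923
green 0.9729385704570578
[[ 0.939  0.343 -0.   ]
 [ 0.343 -0.939  0.001]
 [ 0.    -0.001 -1.   ]]
```

Careful with the scale: shifts go in shares of 0.6 m and turns go in shares of pi rad. That gives: 0.185 m is 0.3083, -0.15 m is -0.25.

```bash
echo '[0.0617,-0.05,0,0,0,0,0.1233,-0.1,0,0,0,0,0.185,-0.15,0,0,0,0,0.2467,-0.2,0,0,0,0,0.3083,-0.25,0,0,0,0]' | python3 nudge.py
echo '[0.0617,-0.05,0,0,0,0,0.1233,-0.1,0,0,0,0,0.185,-0.15,0,0,0,0,0.2467,-0.2,0,0,0,0,0.3083,-0.25,0,0,0,0]' | python3 nudge.py
echo '[0.0583,-0.0467,0,0,0,0.0223,0.115,-0.0933,0.0167,0,0,0.0446,0.115,-0.0933,0.0833,0,0,0.0828,0.115,-0.0933,0.1667,0,0,0.0828,0.115,-0.0933,0.1667,0,0,0.0828]' | python3 nudge.py 0.06
python3 - <<'E'
from scipy.spatial.transform import Rotation as Ro
from plant import bot, viewer
q=bot.sense();print(q["tool_pos"],Ro.from_quat(q["tcp_rot"],scalar_first=True).as_matrix().round(3),q["joints"])
E
```

```text
time_s: 0.6
tool_pos: [0.3456, -0.4045, 0.2311]
tcp_rot: [-0.0, 0.985, 0.174, -0.0]
force: [1.2, -0.1, 0.2]
finger_gap: 0.0853
grip_force: 0.0
time_s: 1.1
tool_pos: [0.4681, -0.2001, 0.2312]
tcp_rot: [-0.0, 0.985, 0.174, -0.0]
force: [0.9, -0.1, -0.0]
finger_gap: 0.0854
grip_force: 0.0
time_s: 1.6
tool_pos: [0.5095, -0.1241, 0.1265]
tcp_rot: [-0.002, 0.999, 0.045, -0.004]
force: [0.2, 0.3, 1.0]
finger_gap: 0.0606
grip_force: 0.0
[ 0.50951962 -0.12413619  0.12645388] [[ 0.996  0.091 -0.009]
 [ 0.091 -0.996  0.003]
 [-0.009 -0.004 -1.   ]] [-2.96780966e-01  4.49947401e-01  1.97562322e+00 -1.48017940e-05
  7.25442296e-01  1.18314483e+00]
```

Converted, 0.052 m is 0.0867, 0.04 m is 0.0667.

```bash
echo '[0.0033,0,0.0333,0,0,0,0.0033,0,0.0667,0,0,0,0.0033,0,0.0867,0,0,0,0.0033,0,0.0867,0,0,0,0.0033,0,0.0867,0,0,0]' | python3 nudge.py
python3 - <<'E'
from h import *
from plant import bot, viewer
q=bot.sense();print(q["tool_pos"],q["force"])
cv2.imwrite("pics/c2.png",np.vstack([crop(viewer.capture("top"),382,256,100,6)[:400],crop(viewer.capture("side"),380,170,100,6)[:]])[:, :][::1])
i=cv2.imread("pics/c2.png");cv2.imwrite("pics/c2.png",cv2.resize(i,None,fx=.7,fy=.7))
E
```

```text
time_s: 2.1
tool_pos: [0.5156, -0.1259, 0.0804]
tcp_rot: [0.0, 0.999, 0.045, 0.0]
force: [0.3, 0.0, 0.1]
finger_gap: 0.0601
grip_force: 0.0
[ 0.51560483 -0.12589224  0.08040754] [0.32344144 0.00647952 0.11499992]
```

View pics/c2.png

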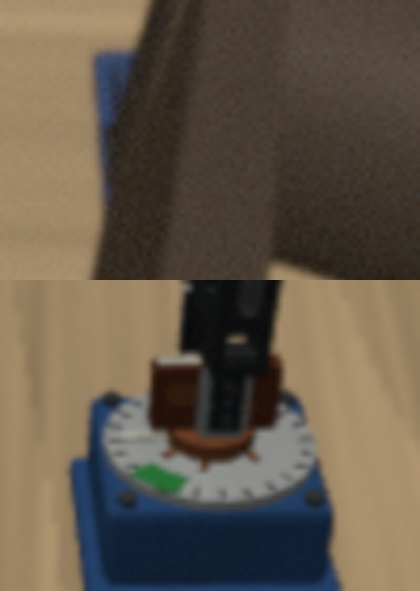

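The side crop shows the fingers straddling the bar, close to its centre and clear of the dial. Closing the gripper.

```bash
echo '[0,0,0,0,0,0,0,0,0,0,0,0,0,0,0,0,0,0,0,0,0,0,0,0,0,0,0,0,0,0]' | python3 nudge.py 0.0 60
echo '[0,0,0,0,0,0,0,0,0,0,0,0,0,0,0,0,0,0]' | python3 nudge.py
cat > st.py <<'E'
from plant import bot, viewer
from scipy.spatial.transform import Rotation as Ro
import numpy as np
q=bot.sense();m=Ro.from_quat(q["tcp_rot"],scalar_first=True).as_matrix()
print("yaw %.3f"%np.arctan2(m[1,0],m[0,0]),q["tool_pos"].round(4),"F",np.round(q["force"],1),"T",np.round(q["torque"],2),q["finger_gap"],q["grip_force"])
E
python3 st.py
```

```text
time_s: 2.7
tool_pos: [0.5153, -0.1254, 0.0797]
tcp_rot: [-0.0, 0.999, 0.045, 0.0]
force: [-1.6, 2.5, 8.4]
finger_gap: 0.0127
grip_force: 59.5
time_s: 3.0
tool_pos: [0.5153, -0.1254, 0.0797]
tcp_rot: [-0.0, 0.999, 0.045, 0.0]
force: [-2.2, 2.4, 9.8]
finger_gap: 0.0132
grip_force: 59.5
yaw 0.090 [ 0.5153 -0.1254  0.0797] F [-2.2  2.4  9.8] T [ 0.44  0.28 -0.13] 0.013230132781854573 59.468777775764465
```

Gripped. Next I turn it counter-clockwise (negative rz) and watch the torque for the stop.

Converted, -0.15 rad is -0.0477.

```bash
echo '[0,0,0,0,0,-0.0255,0,0,0,0,0,-0.0477,0,0,0,0,0,-0.0477]' | python3 nudge.py >/dev/null; python3 st.py
echo '[0,0,0,0,0,-0.0159,0,0,0,0,0,-0.0159,0,0,0,0,0,-0.0159]' | python3 nudge.py>/dev/null; python3 st.py
echo '[0,0,0,0,0,-0.0159,0,0,0,0,0,-0.0159,0,0,0,0,0,-0.0159]' | python3 nudge.py>/dev/null; python3 st.py
```

```text
yaw 0.242 [ 0.5153 -0.1252  0.0797] F [-1.1  4.3  9.4] T [0.84 0.19 0.08] 0.013198814459315983 59.62230920791626
yaw 0.290 [ 0.5153 -0.1252  0.0797] F [-0.5  6.3  9.5] T [1.02 0.19 0.1 ] 0.01288444860146094 59.67700660228729
yaw 0.340 [ 0.5152 -0.1251  0.0797] F [-1.1  6.3  9.8] T [1.06 0.18 0.07] 0.013002172369669723 59.68497097492218
```

Converted, -0.04 rad is -0.0127.

```bash
for k in 1; do echo '[0,0,0,0,0,-0.0127,0,0,0,0,0,-0.0127,0,0,0,0,0,-0.0127]' | python3 nudge.py >/dev/null; python3 st.py; done
echo '[0,0,0,0,0,-0.0095,0,0,0,0,0,-0.0095,0,0,0,0,0,-0.0095]' | python3 nudge.py>/dev/null; python3 st.py
```

```text
yaw 0.380 [ 0.5152 -0.125   0.0797] F [-1.5  7.3 10. ] T [ 1.13  0.11 -0.1 ] 0.013136077440514413 59.65970277786255
yaw 0.409 [ 0.5152 -0.125   0.0797] F [-1.8  8.1 11.2] T [ 1.18  0.17 -0.14] 0.012734788616607666 59.660139083862305
```

Converted, 0.5 rad is 0.1592.

```bash
echo '[0,0,0,0,0,0.0414,0,0,0,0,0,0.0828,0,0,0,0,0,0.1241,0,0,0,0,0,0.1592,0,0,0,0,0,0.1592]' | python3 nudge.py >/dev/null; python3 st.py
echo '[0,0,0,0,0,0.0159,0,0,0,0,0,0.0159,0,0,0,0,0,0.0159]' | python3 nudge.py>/dev/null; python3 st.py
echo '[0,0,0,0,0,0.0127,0,0,0,0,0,0.0127,0,0,0,0,0,0.0127]' | python3 nudge.py>/dev/null; python3 st.py
```

```text
yaw -0.094 [ 0.5153 -0.1256  0.0797] F [-1.8 -0.4  8.5] T [-0.09  0.33 -0.09] 0.012981463005830612 59.45256471633911
yaw -0.140 [ 0.5153 -0.1257  0.0797] F [-1.7 -1.   8.8] T [-0.26  0.37 -0.04] 0.012507933881721459 59.42866802215576
yaw -0.180 [ 0.5153 -0.1257  0.0797] F [-3.1 -2.2  8.5] T [-0.33  0.39 -0.16] 0.013212553838049831 59.433215260505676
```

```bash
python3 - <<'E'
from h import *
from plant import bot, viewer
cv2.imwrite("pics/c3.png",crop(viewer.capture("side"),380,170,80,7))
E
```

```text
(no output)
```

View pics/c3.png

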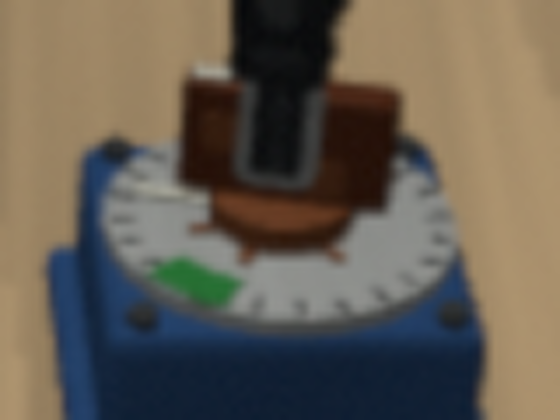

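The knob follows the fingers: the pointer tip is now at about crop (115,187), with green at (195,282). I'm continuing toward the − stop.

Converted, 0.03 rad is 0.0095.

```bash
echo '[0,0,0,0,0,0.0095,0,0,0,0,0,0.0095,0,0,0,0,0,0.0095]' | python3 nudge.py >/dev/null; python3 st.py
echo '[0,0,0,0,0,0.0095,0,0,0,0,0,0.0095,0,0,0,0,0,0.0095]' | python3 nudge.py>/dev/null; python3 st.py
python3 - <<'E'
from h import *
from plant import bot, viewer
s=viewer.capture("side")
def ang(c,u,v,z=.063):
    p=ray(c,u,v,z)-[.514,-.125,0];return np.arctan2(p[1],p[0]),np.hypot(*p[:2])
s0=lambda x,y:(340+x/7,140+y/7)
print("ptr at yaw-.18",ang(s,*s0(115,187)),"green c",ang(s,*s0(195,282),.061),[ang(s,*s0(*p),.061) for p in((152,272),(180,258),(243,281),(225,306))])
cv2.imwrite("pics/c4.png",crop(s,380,170,80,7))
E
```

```text
yaw -0.210 [ 0.5153 -0.1258  0.0797] F [-3.3 -2.8  8.2] T [-0.36  0.37 -0.07] 0.013452413410122438 59.46069896221161
yaw -0.240 [ 0.5152 -0.1258  0.0797] F [-2.3 -2.7  7.8] T [-0.36  0.41  0.11] 0.012720047264788531 59.52467143535614
ptr at yaw-.18 (np.float64(-0.13391825974742588), np.float64(0.04354657758254397)) green c (np.float64(1.0446822170320749), np.float64(0.04300384615558904)) [(np.float64(0.7837424264341468), np.float64(0.04695876825142589)), (np.float64(0.79313120796344), np.float64(0.03620938392089184)), (np.float64(1.3389998659932707), np.float64(0.03680894203362942)), (np.float64(1.291211329236309), np.float64(0.05001784506532731))]
```

View pics/c4.png

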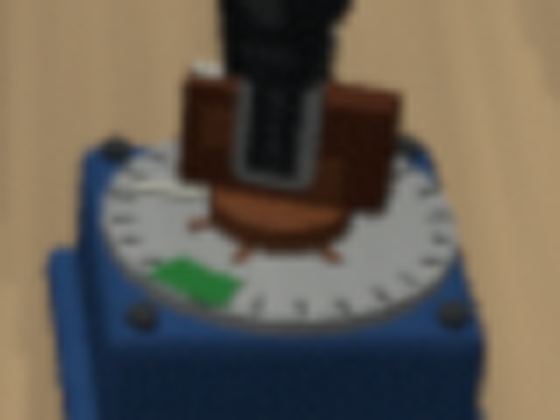

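Torque now climbs past about −0.2, so the − stop has been reached. I'll run the second cycle with similar margins.

Converted, 0.015 rad is 0.0048.

```bash
echo '[0,0,0,0,0,0.0048,0,0,0,0,0,0.0048,0,0,0,0,0,0.0048]' | python3 nudge.py >/dev/null; python3 st.py
echo '[0,0,0,0,0,-0.0414,0,0,0,0,0,-0.0828,0,0,0,0,0,-0.1241,0,0,0,0,0,-0.1592,0,0,0,0,0,-0.1751]' | python3 nudge.py >/dev/null; python3 st.py
echo '[0,0,0,0,0,-0.0223,0,0,0,0,0,-0.0382,0,0,0,0,0,-0.0382,0,0,0,0,0,-0.0382]' | python3 nudge.py>/dev/null; python3 st.py
echo '[0,0,0,0,0,-0.0048,0,0,0,0,0,-0.0048,0,0,0,0,0,-0.0048]' | python3 nudge.py >/dev/null; python3 st.py
```

```text
yaw -0.255 [ 0.5153 -0.1259  0.0797] F [-2.6 -3.4  9. ] T [-0.41  0.41  0.16] 0.01312365121747499 59.67068016529083
yaw 0.299 [ 0.5152 -0.1252  0.0797] F [-1.3  6.5  8.6] T [ 1.02  0.16 -0.2 ] 0.01301643421476212 59.546037912368774
yaw 0.415 [ 0.5152 -0.125   0.0797] F [-0.8  7.6 10. ] T [ 1.17  0.18 -0.21] 0.013060179685297105 59.75689351558685
yaw 0.429 [ 0.5152 -0.125   0.0797] F [-0.5  8.1 11. ] T [ 1.15  0.16 -0.31] 0.013075346195690257 59.76716995239258
```

Converted, 0.26 rad is 0.0828.

```bash
echo '[0,0,0,0,0,0.0414,0,0,0,0,0,0.0828,0,0,0,0,0,0.1241,0,0,0,0,0,0.1655,0,0,0,0,0,0.1814]' | python3 nudge.py >/dev/null; python3 st.py
echo '[0,0,0,0,0,0.0223,0,0,0,0,0,0.0382,0,0,0,0,0,0.0382,0,0,0,0,0,0.0382]' | python3 nudge.py>/dev/null; python3 st.py
echo '[0,0,0,0,0,-0.0414,0,0,0,0,0,-0.0828,0,0,0,0,0,-0.1241,0,0,0,0,0,-0.1592,0,0,0,0,0,-0.1783]' | python3 nudge.py >/dev/null; python3 st.py
echo '[0,0,0,0,0,-0.0191,0,0,0,0,0,-0.0382,0,0,0,0,0,-0.0382,0,0,0,0,0,-0.0382]' | python3 nudge.py>/dev/null; python3 st.py
echo '[0,0,0,0,0,-0.0159,0,0,0,0,0,-0.0159,0,0,0,0,0,-0.0159]' | python3 nudge.py>/dev/null; python3 st.py
```

```text
yaw -0.145 [ 0.5153 -0.1257  0.0797] F [-2.6 -1.7  8.9] T [-0.22  0.39  0.17] 0.013153260199509196 59.764603972435
yaw -0.260 [ 0.5153 -0.1258  0.0797] F [-1.9 -3.5  8.1] T [-0.47  0.47  0.04] 0.013034812076886323 59.59832847118378
yaw 0.304 [ 0.5152 -0.1251  0.0797] F [-0.9  6.2  9.9] T [ 1.06  0.21 -0.12] 0.012360037081148962 59.57106292247772
yaw 0.420 [ 0.5152 -0.125   0.0797] F [-1.5  7.3  9.5] T [1.27 0.17 0.1 ] 0.013176892769210687 59.87448871135712
yaw 0.470 [ 0.5151 -0.1249  0.0797] F [-2.5  8.6 11.1] T [1.37 0.18 0.12] 0.012828327917890563 59.92519497871399
```

At yaw 0.47 the spring torque is gone, so the knob is probably free. I'll turn on to about 0.97 while checking the torque.

Converted, -0.1 rad is -0.0318.

```bash
echo '[0,0,0,0,0,-0.0318,0,0,0,0,0,-0.0318,0,0,0,0,0,-0.0318]' | python3 nudge.py>/dev/null; python3 st.py
python3 - <<'E'
from h import *
from plant import bot, viewer
cv2.imwrite("pics/c5.png",crop(viewer.capture("side"),380,170,80,7))
E
```

```text
yaw 0.570 [ 0.5151 -0.1248  0.0797] F [-1.4  9.5 11.1] T [1.57 0.21 0.09] 0.012882321792428597 59.97941493988037
```

View pics/c5.png

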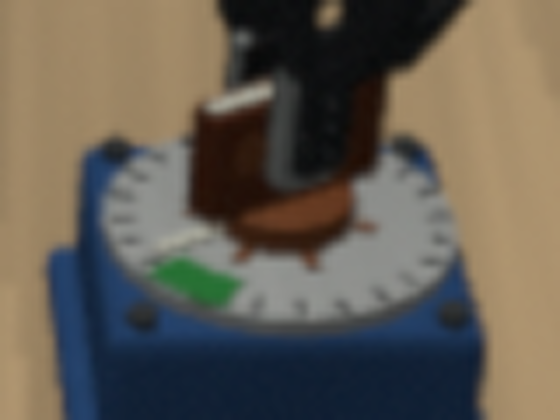

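The pointer, with its tip at crop (160,246), is just short of the green sector, and the torque stays low. The knob is free, so I turn it a further 0.40 rad.

Converted, -0.4 rad is -0.1273.

```bash
echo '[0,0,0,0,0,-0.0318,0,0,0,0,0,-0.0637,0,0,0,0,0,-0.0955,0,0,0,0,0,-0.1273,0,0,0,0,0,-0.1273]' | python3 nudge.py>/dev/null; python3 st.py
echo '[0,0,0,0,0,0,0,0,0,0,0,0,0,0,0,0,0,0,0,0,0,0,0,0,0,0,0,0,0,0]' | python3 nudge.py 0.05; python3 st.py
```

```text
yaw 0.974 [ 0.5146 -0.1244  0.0797] F [-3.1 13.8 14.2] T [2.22 0.4  0.05] 0.013074666886005734 60.36204993724823
time_s: 11.25
tool_pos: [0.5152, -0.1257, 0.0793]
tcp_rot: [-0.0, 0.885, 0.466, -0.0]
force: [-0.1, -1.1, 0.0]
finger_gap: 0.05
grip_force: 0.0
yaw 0.970 [ 0.5152 -0.1257  0.0793] F [-0.1 -1.1  0. ] T [ 0.   -0.02 -0.02] 0.04997977723749216 0.0
```

Converted, -0.15 m is -0.25, -0.11 m is -0.1833.

```bash
echo '[0,0,-0.05,0,0,0,0,0,-0.1167,0,0,0,0,0,-0.1833,0,0,0,0,0,-0.25,0,0,0,0,0,-0.25,0,0,0]' | python3 nudge.py
python3 - <<'E'
from h import *
from plant import bot, viewer
cv2.imwrite("pics/c6.png",crop(viewer.capture("side"),380,170,80,7)); cv2.imwrite("pics/s6.png",viewer.capture("side")["img"][:,:,::-1])
E
```

```text
time_s: 11.75
tool_pos: [0.5177, -0.1263, 0.2343]
tcp_rot: [0.003, 0.885, 0.466, 0.003]
force: [-0.1, -0.2, -0.6]
finger_gap: 0.0497
grip_force: 0.0
```

View pics/c6.png

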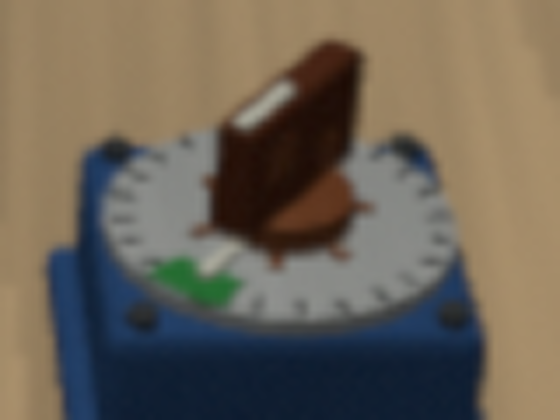

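The pointer tip at (205,272) lies in the middle of the green sector. The knob is released and has stayed there.

```bash
echo '[0,0,0,0,0,0,0,0,0,0,0,0,0,0,0,0,0,0]' | python3 nudge.py; python3 -c "
from plant import bot, viewer
print(bot.close_job())"
```

```text
time_s: 12.15
tool_pos: [0.5147, -0.1254, 0.2283]
tcp_rot: [-0.001, 0.885, 0.466, -0.001]
force: [0.0, -0.6, 0.8]
finger_gap: 0.0502
grip_force: 0.0
the job is handed in; nothing more can be done
None
```

The seized knob broke free after two rocking cycles; I turned it until its pointer sat mid-green, released it, and handed the job in at about 12 s with the arm clear; the arm never went near the black knob or the jar, and no verdict came back.

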